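Put two mixed-up sample jars right and scan one

TASK

The purple-capped and the blue-capped sample jar stand on each other's discs on the white tray: swap them, so that each stands upright, wholly on the disc of its own cap colour, and let go of both. Then lift the code reader from its cradle, carry it over the rack of tubes and finish while holding it still just above the purple cap, about two centimetres clear of it, centred, window level and the reader's long side in line with the tray's long side; it must never touch either jar, and you must not put it down or let go of it. Do not tip the jars over, and leave the rack and the other things on the bench where they are.

Things in the scene. Friction and masses are not known exactly. Their poses are not given: they have to be found in the camera images.
- jar_purple_mid (a point): Sample jar with a PURPLE screw cap: upright cylinder 66 mm tall, whitish body 45 mm in diameter (lower 50 mm), cap 47 mm in diameter (top 16 mm), about 90 g. The point is its centre, on its axis 33 mm above its underside; z up the axis. It starts on the blue disc.
- jar_purple_cap (a point): Centre of the top of the purple cap, 66 mm above the jar's underside, where a small square code is printed; z up.
- jar_blue_mid (a point): Sample jar with a light BLUE screw cap, same shape and size as the purple one. The point is its centre, 33 mm above its underside; z up. It starts on the purple disc.
- tray: Fixed white flat tray, 120 mm (its x) by 320 mm (its y, the long side) by 8 mm thick; origin at the centre of its underside on the bench. Three coloured discs lie in a row along its y axis, 100 mm apart, the middle one at its centre; their order varies.
- disc_purple: Purple disc fixed on the tray, 70 mm in diameter, 3 mm thick; origin at the centre of its underside, 8 mm above the bench, so its top is 11 mm above the bench. The purple-capped jar belongs here.
- disc_blue: Light blue disc, same size and height as the purple disc. The blue-capped jar belongs here.
- disc_grey: Grey disc, same size and height, empty at the start: a spare place that may be used during the swap.
- reader_grip (a point): Hand-held code reader standing upright in its cradle, window down, about 180 g. Grey-and-navy head 46 mm (x) by 70 mm (y, its long side) by 28 mm high; above it a navy handle 30 mm (x) by 46 mm (y) by 70 mm high, 98 mm tall in all. The point is the centre of the handle, 63 mm above the window; z up, y along the long side. Pinch the handle across its 30 mm, fingers closing along x.
- reader_window (a point): Centre of the reader's flat underside with its dark red window, 63 mm below reader_grip; same axes as reader_grip.
- cradle: Fixed black charging cradle, 90 mm (x) by 120 mm (y), 12 mm thick, with two grey lugs 12 mm high beyond the ends (y) of the reader's head; the reader stands loose on it and lifts straight up. Origin at the centre of its underside on the bench.
- rack_top (a point): Red wire rack full of capped tubes, standing between the cradle and the tray: 262 mm (x) by 70 mm (y), 120 mm tall to the tube caps, loose, 0.95 kg. The point is the centre of its top; z up, x along its length.
- jar_orange: A third sample jar, ORANGE cap, same size, standing on the bench beyond the tray: a bystander. Origin at the centre of its underside.
- reagent: Amber bottle with a white cap, 60 mm in diameter, 130 mm tall, a bystander beyond the rack. Origin at the centre of its underside.
- tipbox: Clear box with a dark blue lid, 87 mm (x) by 127 mm (y), 64 mm high, a bystander beyond the cradle. Origin at the centre of its underside.
- marker: Marker pen lying on the bench beyond the tray, to the left, 135 mm long (along its y), 17 mm thick, a bystander. Origin on the bench below it.
- beaker: Clear beaker, 70 mm in diameter, 90 mm tall, a bystander at the right of the cradle. Origin at the centre of its underside.
Mind the look-alikes: they are no part of the job. Leave any green or pink look-alike of the part that bears jar_blue_mid alone.

How it is judged:
By the outcome, as a careful person would: the job done as asked, in the order asked, and still so for the second after the job is handed in, while the arm keeps its last pose, push and grip.
It also fails if it takes over 72 s, if anything falls off the work surface, if the arm or the gripper's body presses on something with over 40 N, if the wrist force passes 120 N, or if a joint passes its speed limit or range.

ROBOT

A 6-joint arm with a two-finger parallel gripper is mounted at the origin on the work surface. World frame = base frame: x ahead of the robot, y to its left, z up, the work surface at z = 0. Lengths are in m, angles in rad, forces in N, time in s.
With the tool pointing down it reaches from about 0.35 to 0.875 m from the base axis. Payload 4.2 kg.
Tool frame: the origin (TCP) lies at the very end of the fingers, on their centre line; the grasp point (between the pads) lies 19 mm behind it (manip.grip_depth is the distance from the TCP to the grasp point, in m); z points along the fingers, x is the direction in which the jaws open and shut, and the axes are right-handed (so a half turn about z gives the same grasp; the last joint's range is limited). The gripper opens to 85 mm and grips with 20 to 120 N. Pads are 22 mm wide; open, the fingers measure 114 mm over their backs; the gripper's body (76 mm by 85 mm) begins 54 mm behind the grasp point. The pads swing forward as they close: fully open they stand 13 mm farther back than shut.
Start: joints at [1.46, 0.385, 0.008, 0, -1.194, -0.259], TCP at [0.226, 0.583, 0.231] pointing down, gripper open.
Joint ranges: [-3.14, 3.14], [-1.21, 2.06], [-1.07, 1.41], [-3.16, 2.05], [-2.99, -0.16], [-3.1, 3.1]. Speed limits (rad/s): [2.79, 2.79, 3.14, 3.14, 3.14, 3.14].

INTERFACE

Orientations are given as a 3x3 rotation matrix whose columns are the frame's x, y, z axes.
In Python, from cell import manip, viewer, order gives the robot as it stands. Calls block until the motion is done:
- manip.goto(position, orientation): joint-space move of the TCP to a pose.
- manip.line_to(position, rot=None, velocity=0.15, f_stop=None): straight line of the TCP; rot=None keeps the orientation; velocity is the mean speed in m/s. With f_stop (N) it stops when the force on the tool has changed by that much, and returns True; else False.
- manip.set_joints(angles): joint-space move.
- manip.gripper_to(opening): finger opening in m; the grip force is fixed at half the most; returns when the fingers have stopped.
- manip.hold(seconds).
- manip.ik(position, orientation): joint angles nearest the present ones, or None.
- manip.read_state(): the state.
- viewer.read_camera(name): name is "side" or "top" or "wrist"; returns (picture, depth): 400x640x3 uint8, blue, green, red; 400x640 float32, m along the optical axis (not along the pixel's ray), 0 where there is no reading.
- viewer.get_calibration(name): a dict with "camera_matrix" (3x3 intrinsics, pixels), "k1" (the pictures are not rectified: a ray, as slopes to the right and down, at radius r is drawn at 1 + k1 r^2 times it, then the intrinsics apply), "camera_from_world" (4x4, takes a point from world to camera coordinates). Camera axes: x right, y down, z forward; pixel columns grow to the right and rows downward; lengths in m; the calibration is good to about 2 mm. A picture is of the moment at which its call begins: read the wrist's pose just before it. get_calibration takes no time and is no camera call; for the wrist camera it gives the pose at the moment of the call.
A pose or a line that the arm cannot do raises manip.PlanningError and nothing moves.
- order.job_done(): hands the job in, once; it reports no verdict.
Trained networks look in the newest picture that a camera, given by its name, has taken for a name from the list of things; names that differ only in an ending like _2 or _b are one class to them, and where a whole thing is asked for, a point or a joint stands for the part that bears it (a point fixed in the world has none). Each returns a list of dicts, best first, with "confidence" (0 to 1); they miss things now and then, are a little off and sometimes report something else, mostly with a low value. They report only what shows in the picture. A call takes as long as a camera call. They do not tell look-alikes from the thing itself.
- viewer.recognise(query, camera): "point" ([x, y, z] in m, in world coordinates, good to about 4 mm: the middle of the surface that is visible of it).
- viewer.regions_of(query, camera): "pixels" (400x640 bool, what is visible of it).
- viewer.landmark_of(query, camera): "point" ([x, y, z] in m, in world coordinates, good to about 4 mm: a listed point, or the origin of a listed thing).
The state is a dict: "time_s": time; "joints": joint angles; "qvel": joint speeds; "effort": joint torques, N m; "ee_pos": TCP position; "tool_rot": TCP orientation; "force": force on the tool from outside, world axes, zero at the start; "ft_torque": the same for the moment, N m; "finger_gap": finger opening in m.
Only numpy, scipy, OpenCV 4.12 (cv2) and the standard library are available. Lean on these libraries where they do the work, as an engineer would, in place of code of your own. Each camera call takes 0.05 s, during which the arm holds its last target.

## Working session

There is one attempt and no reset: what is moved stays moved. The work goes in short steps, each a Python script; the robot and the scene stay as the last script left them, time stands still between calls to the robot, and variables do not carry over. Pictures are saved under pics/ and viewed, and the job is handed in when it is done.

```bash
mkdir -p pics; ls
python3 - <<'E'
from cell import manip, viewer, order
import cv2, numpy as np
print(manip.read_state())
for c in ["side","top","wrist"]:
    im,d=viewer.read_camera(c); cv2.imwrite(f"pics/a_{c}.png",im)
    k=viewer.get_calibration(c); print(c,np.round(k["camera_matrix"],1).tolist(),k["k1"],np.round(k["camera_from_world"],3).tolist())
    for q in ["jar_purple_mid","jar_purple_cap","jar_blue_mid","tray","disc_purple","disc_blue","disc_grey","reader_grip","reader_window","cradle","rack_top","jar_orange","reagent","tipbox","marker","beaker"]:
        if c=="wrist" : continue
        r=viewer.landmark_of(q,c); print(q,[(np.round(x["point"],3).tolist(),round(x["confidence"],2)) for x in r[:4]])
print(manip.read_state()["time_s"])
E
```

```text
pics
{'time_s': 0.0, 'joints': array([ 1.45964252e+00,  3.85552546e-01,  6.61180636e-03, -5.15751155e-04,
       -1.19397116e+00, -2.58615425e-01]), 'qvel': array([ 0.00058207, -0.00019519,  0.00149518, -0.00057054, -0.0002541 ,
        0.00122382]), 'effort': array([-5.96813225e-04, -3.92292738e+01,  1.88400936e+01,  4.18624476e+00,
       -4.60044030e-03,  5.50314994e-07]), 'ee_pos': array([0.2256328 , 0.58222328, 0.23021602]), 'tool_rot': array([[-3.61576923e-01, -9.32342010e-01, -7.11270222e-04],
       [-9.32339761e-01,  3.61577614e-01, -2.04927569e-03],
       [ 2.16780521e-03, -7.78252907e-05, -9.99997647e-01]]), 'force': array([-0.74277962,  0.3993354 , -0.30412652]), 'ft_torque': array([-0.00376591,  0.00440848,  0.04979291]), 'finger_gap': 0.0853436016700235}
side [[403.0, 0.0, 319.4], [0.0, 403.0, 196.5], [0.0, 0.0, 1.0]] -0.06312703487414481 [[-0.947, -0.32, 0.017, 0.509], [-0.204, 0.563, -0.801, 0.257], [0.247, -0.762, -0.598, 0.949], [0.0, 0.0, 0.0, 1.0]]
jar_purple_mid [([0.472, 0.249, 0.047], 0.75), ([0.51, 0.054, 0.047], 0.66)]
jar_purple_cap [([0.47, 0.253, 0.076], 
[... 1411 characters left out ...]
([0.49, 0.156, -0.002], 0.56), ([0.509, -0.321, 0.079], 0.55)]
reader_window [([0.507, -0.318, 0.014], 0.6)]
cradle [([0.509, -0.32, 0.002], 0.88)]
rack_top [([0.558, -0.154, 0.123], 0.71)]
jar_orange [([0.758, -0.152, -0.001], 0.54), ([0.769, 0.063, 0.003], 0.49)]
reagent [([0.76, -0.147, -0.002], 0.82)]
tipbox [([0.742, -0.312, 0.001], 0.98)]
marker [([0.743, -0.311, -0.002], 0.73), ([0.74, 0.313, -0.001], 0.49)]
beaker [([0.591, -0.509, 0.001], 0.87), ([0.473, 0.251, 0.043], 0.34)]
wrist [[334.2, 0.0, 320.8], [0.0, 334.2, 197.7], [0.0, 0.0, 1.0]] 0.008024310872377616 [[-0.361, -0.932, 0.001, 0.625], [-0.899, 0.349, 0.266, -0.036], [-0.248, 0.095, -0.964, 0.379], [0.0, 0.0, 0.0, 1.0]]
1.75
```

View pics/a_top.png

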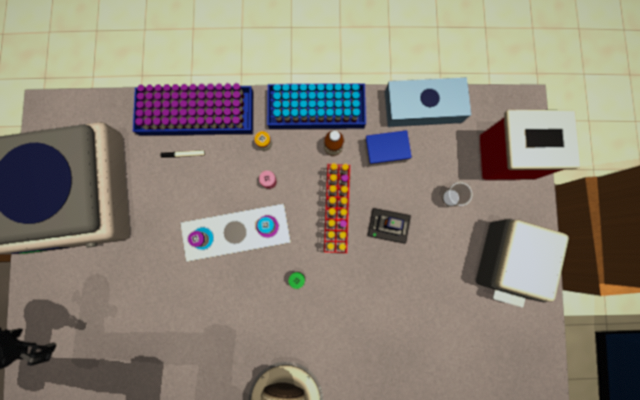

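View pics/a_side.png

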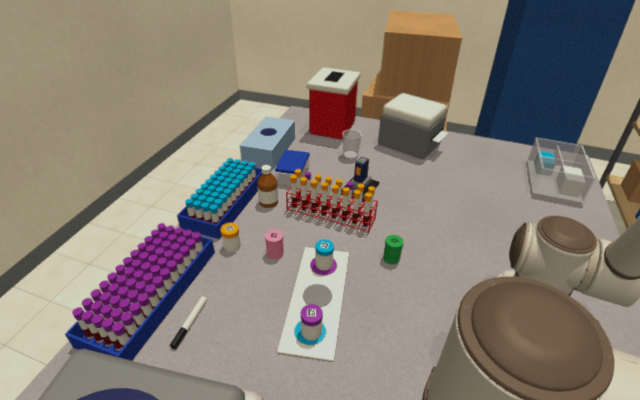

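The top view shows the tray at about (235,232), with the purple jar on the blue disc (200,238), grey empty (235,232) and the blue jar on the purple disc (267,226). The reader is at (390,224). Green (296,280) and pink (267,179) are the decoys. Next I'll refine the yaws and centres from this image.

```bash
cat > h.py <<'E'
from cell import manip, viewer, order
import cv2, numpy as np
def unproj(cal,px,z):
    K=cal["camera_matrix"];T=cal["camera_from_world"];k=cal["k1"]
    p=(np.asarray(px,float)-[K[0,2],K[1,2]])/[K[0,0],K[1,1]]
    u=p.copy()
    for _ in range(20): u=p/(1+k*(u**2).sum(-1,keepdims=True))
    r=np.c_[u,np.ones(len(u))]@T[:3,:3]; c=-T[:3,:3].T@T[:3,3]
    return c+r*((z-c[2])/r[:,2])[:,None]
def down(yaw): # tool x at yaw, z down
    c,s=np.cos(yaw),np.sin(yaw)
    return np.array([[c,s,0],[s,-c,0],[0,0,-1.]])
def blob(cal,mask,z):
    ys,xs=np.nonzero(mask); return unproj(cal,np.c_[xs,ys],z)
def rect(P):
    (c,wh,a)=cv2.minAreaRect(P[:,:2].astype(np.float32)*1000); return np.round(c,1),np.round(wh,1),round(a,1)
E
python3 - <<'E'
from h import *
for c in ["top","side"]:
    im=cv2.imread(f"pics/a_{c}.png"); cal=viewer.get_calibration(c)
    for q,z in [("tray",.008),("disc_grey",.011),("disc_purple",.011),("disc_blue",.011),("cradle",.012),("reader_grip",.05)]:
        for r in viewer.regions_of(q,c)[:2]:
            P=blob(cal,r["pixels"],z); print(c,q,round(r["confidence"],2),*rect(P),np.round(P.mean(0)[:2]*1000,1))
for q in [("jar_purple_cap"),("reader_grip")]:
    print()
cv2.imwrite("pics/z.png",cv2.resize(cv2.imread("pics/a_top.png")[180:290,170:430],None,fx=3,fy=3,interpolation=cv2.INTER_CUBIC))
# ik feasibility
y=np.deg2rad(10.7)
for yaw in [y,y+np.pi]:
  for p in [(.472,.251,.02),(.495,.15,.02),(.513,.053,.02),(.51,-.32,.056)]:
    q=manip.ik(np.array(p),down(yaw)); print(round(yaw,2),p,None if q is None else np.round(q,2))
print(manip.read_state()["time_s"])
E
```

```text
top tray 0.95 [490.5 151.6] [122.8 325. ] 9.8 [491.  149.4]
top disc_grey 0.88 [491.1 151.7] [69.3 69.8] 45.1 [491.  151.5]
top disc_purple 0.51 [502.8  46.7] [49.9 66.8] 54.6 [497.3  45.9]
top disc_blue 0.49 [476.3 242.3] [64.6 50.6] 4.6 [477.1 237.9]
top cradle 0.75 [478.4 238.8] [64.1 42.8] 13.2 [479.9 235.7]
top cradle 0.59 [ 507.7 -315.3] [117.4  91.6] 78.1 [ 506.9 -313.5]
top reader_grip 0.55 [ 505.7 -312.7] [69.3 45.7] 77.3 [ 505.4 -312.7]
side tray 0.96 [491.6 153.3] [120.4 320.3] 9.7 [485.6 181.7]
side tray 0.72 [ 607.2 -588. ] [ 75.2 223.1] 13.9 [ 607.7 -587.5]
side disc_grey 0.6 [493.3 147.7] [66.5 66.2] 17.4 [492.5 149.8]
side disc_purple 0.56 [505.4  64.1] [61.8 41.2] 19.6 [503.3  68.4]
side disc_blue 0.75 [473.7 257.5] [68.8 55.6] 13.5 [473.7 262.2]
side cradle 0.63 [ 470.9 -307.7] [123.   30.5] 82.3 [ 472. -323.]
side reader_grip 0.65 [ 508.1 -340.6] [ 53.4 181.8] 12.9 [ 507.2 -335.1]


0.19 (0.472, 0.251, 0.02) [ 0.79  0.49 -0.46  0.   -0.62  2.54]
0.19 (0.495, 0.15, 0.02) [ 0.61  0.46 -0.5   0.   -0.6   2.72]
0.19 (0.513, 0.053, 0.02) [ 0.42  0.46 -0.51  0.   -0.6   2.91]
0.19 (0.51, -0.32, 0.056) [-0.29  0.52 -0.26  0.   -0.79 -2.66]
3.33 (0.472, 0.251, 0.02) [ 0.79  0.49 -0.46  0.   -0.62 -0.61]
3.33 (0.495, 0.15, 0.02) [ 0.61  0.46 -0.5   0.   -0.6  -0.42]
3.33 (0.513, 0.053, 0.02) [ 0.42  0.46 -0.51  0.   -0.6  -0.23]
3.33 (0.51, -0.32, 0.056) [-0.29  0.52 -0.26  0.   -0.79  0.48]
2.35
```

View pics/z.png

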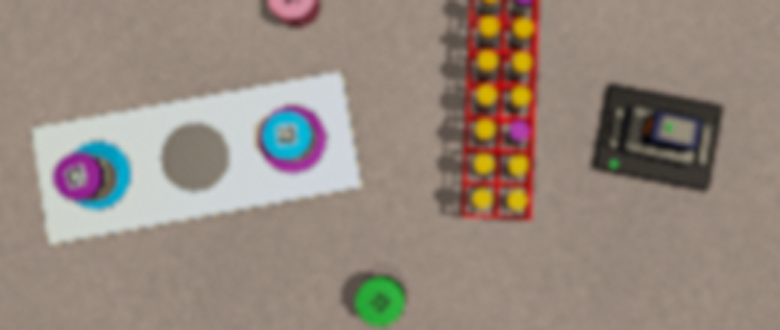

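Tray yaw is about +9.8° with its centre at (0.4915, 0.152), and cradle yaw is about −12°. I'll approach the purple jar, take one wrist look, then do the first transfer.

```bash
cat >> h.py <<'E'
TY=np.deg2rad(9.75); TC=np.array([.4915,.152]); L=np.array([-np.sin(TY),np.cos(TY)])
DP,DB,DG=TC-.1*L,TC+.1*L,TC
R=down(TY+np.pi)
def st(m=""):
    s=manip.read_state(); print(m,"t",round(s["time_s"],2),"pos",np.round(s["ee_pos"],4),"F",np.round(s["force"],1),"gap",round(s["finger_gap"],4)); return s
E
python3 - <<'E'
from h import *
manip.goto(np.array([.472,.251,.16]),R); st()
im,d=viewer.read_camera("wrist"); cv2.imwrite("pics/w1.png",im)
for q in ["jar_purple_mid","jar_purple_cap"]:
    print(q,[(np.round(x["point"],4),round(x["confidence"],2)) for x in viewer.landmark_of(q,"wrist")])
st()
E
```

```text
t 3.9 pos [0.4721 0.252  0.1603] F [ 0.5 -0.1  1.1] gap 0.0853
jar_purple_mid []
jar_purple_cap [(array([0.4732, 0.2471, 0.0799]), 0.91)]
 t 4.05 pos [0.4718 0.2521 0.1601] F [-0.4  0.7  0.8] gap 0.0852
```

View pics/w1.png

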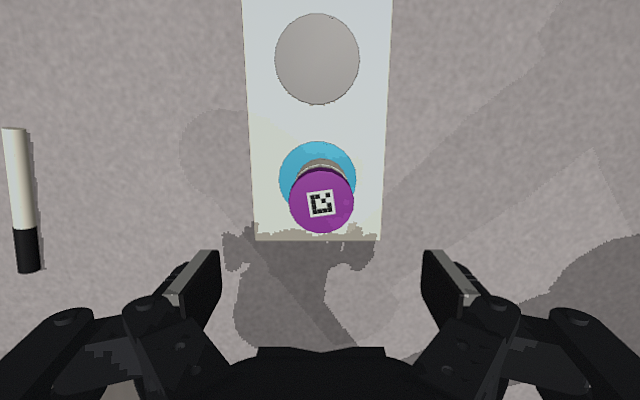

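The wrist view shows the purple cap with its code at (320,202), the blue disc below it and the grey disc at (317,58). The jar is centred between the fingers. I'll convert these pixels to positions.

Run:
```python
from h import *
im=cv2.imread("pics/w1.png"); cal=viewer.get_calibration("wrist")
h=cv2.cvtColor(im,cv2.COLOR_BGR2HSV)
pm=(h[...,0]>135)&(h[...,0]<165)&(h[...,1]>120)
bm=(h[...,0]>85)&(h[...,0]<110)&(h[...,1]>120)
def fit(m,z):
    m=m.astype(np.uint8); cs,_=cv2.findContours(m,cv2.RETR_EXTERNAL,cv2.CHAIN_APPROX_NONE); c=max(cs,key=cv2.contourArea)[:,0]
    P=unproj(cal,c,z); return cv2.minEnclosingCircle((P[:,:2]*1000).astype(np.float32)), rect(P)
print("cap",fit(pm,.077)); print("bluedisc",fit(bm,.011), DB)
for r in viewer.regions_of("disc_grey","wrist")[:1]: print("grey",fit(r["pixels"],.011),DG)
for r in viewer.regions_of("tray","wrist")[:1]: print("tray",fit(r["pixels"],.008))
```

```text
cap (((471.477783203125, 249.51126098632812), 23.780975341796875), (array([471.5, 249.5]), array([45.1, 46.8]), 9.8))
bluedisc (((475.0289611816406, 249.37757873535156), 34.26204299926758), (array([477.7, 240.8]), array([68.1, 50.1]), 17.1)) [0.47456505 0.25055561]
grey (((492.4896240234375, 151.26083374023438), 34.92361831665039), (array([492.1, 150.9]), array([68.4, 68.1]), 44.9)) [0.4915 0.152 ]
tray (((482.0031433105469, 207.3015594482422), 117.33613586425781), (array([482.1, 208.1]), array([120.1, 203.8]), 9.9))
```

```bash
sed -i 's/TC=np.array(\[.4915,.152\])/TC=np.array([.492,.1515])/' h.py
cat >> h.py <<'E'
def V(xy,z): return np.array([xy[0],xy[1],z])
ZG=.022
def pick(xy):
    manip.line_to(V(xy,.1),R,velocity=.25); 
    hit=manip.line_to(V(xy,ZG),R,velocity=.12,f_stop=8); s=st("down hit=%s"%hit)
    manip.gripper_to(.03); s=st("closed")
    e=s["ee_pos"]
    manip.line_to(V(xy,.12),R,velocity=.15); st("lifted")
def place(xy,zs=ZG):
    manip.line_to(V(xy,.12),R,velocity=.2)
    manip.line_to(V(xy,zs+.012),R,velocity=.15)
    hit=manip.line_to(V(xy,zs-.004),R,velocity=.03,f_stop=4); st("placed hit=%s"%hit)
    manip.gripper_to(.085); st("open")
    manip.line_to(V(xy,.11),R,velocity=.2); st("up")
E
python3 - <<'E'
from h import *
pick([.4715,.2495])
im,d=viewer.read_camera("wrist"); cv2.imwrite("pics/w2.png",im)
place(DG)
manip.line_to(V(DP,.16),R,velocity=.25)
im,d=viewer.read_camera("wrist"); cv2.imwrite("pics/w3.png",im)
cal=viewer.get_calibration("wrist"); h=cv2.cvtColor(im,cv2.COLOR_BGR2HSV)
m=((h[...,0]>85)&(h[...,0]<110)&(h[...,1]>120)).astype(np.uint8)
for c in cv2.findContours(m,0,1)[0]:
    if cv2.contourArea(c)>300: 
        P=unproj(cal,c[:,0],.077); print(cv2.contourArea(c),cv2.minEnclosingCircle((P[:,:2]*1000).astype(np.float32)),c[:,0].mean(0))
st()
E
```

```text
down hit=False t 5.34 pos [0.4723 0.2502 0.023 ] F [ 1.3  0.3 -0.7] gap 0.0851
closed t 5.83 pos [0.4716 0.2496 0.0222] F [0.3 0.3 0.9] gap 0.044
lifted t 6.62 pos [0.4708 0.249  0.1191] F [-0.2 -0.1 -2.4] gap 0.0437
placed hit=True t 8.5 pos [0.4923 0.1518 0.0222] F [-0.8  0.4  4.8] gap 0.0439
open t 8.98 pos [0.4917 0.1514 0.0214] F [ 1.   0.3 -0.5] gap 0.0848
up t 9.57 pos [0.4914 0.1512 0.1095] F [-1.1 -0.3 -0.9] gap 0.0851
3290.0 ((509.38525390625, 49.37088394165039), 23.85889434814453) [318.50537634 198.82258065]
 t 10.22 pos [0.508  0.0531 0.1584] F [ 0.8 -0.6 -0.6] gap 0.0847
```

View pics/w2.png

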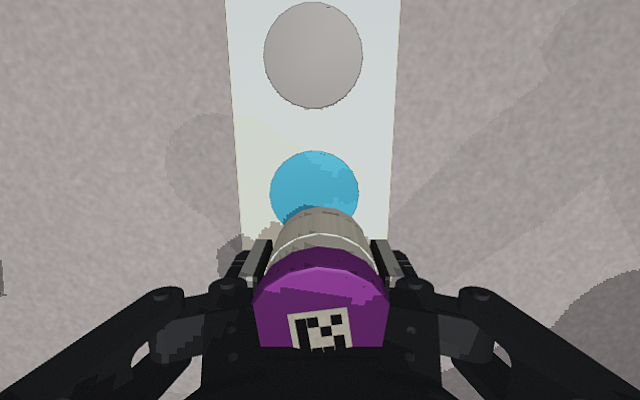

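View pics/w3.png

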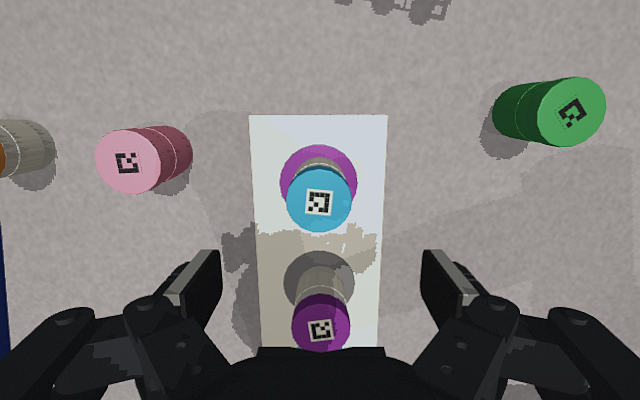

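The purple jar stands upright on grey (cap at 320,328). The blue jar is at (0.5094, 0.0494). Now I'll move blue, then purple.

Run:
```python
from h import *
pick([.5094,.0494])
manip.line_to(V([.5094,.0494],.13),R,velocity=.15)
manip.line_to(V(DB,.13),R,velocity=.25)
place(DB)
manip.line_to(V(DG,.16),R,velocity=.25)
im,d=viewer.read_camera("wrist"); cv2.imwrite("pics/w4.png",im)
cal=viewer.get_calibration("wrist"); h=cv2.cvtColor(im,cv2.COLOR_BGR2HSV)
m=((h[...,0]>135)&(h[...,0]<165)&(h[...,1]>120)).astype(np.uint8)
best=None
for c in cv2.findContours(m,0,1)[0]:
    if cv2.contourArea(c)>300:
        P=unproj(cal,c[:,0],.077); e=cv2.minEnclosingCircle((P[:,:2]*1000).astype(np.float32)); print(cv2.contourArea(c),e)
        if abs(e[1]-23.7)<2 and np.hypot(*(np.array(e[0])/1000-DG))<.012: best=np.array(e[0])/1000
print(best,DG)
if best is not None:
    pick(best); place(DP)
manip.line_to(V(DP-.0*L,.25),R,velocity=.3)
im,d=viewer.read_camera("top"); cv2.imwrite("pics/t5.png",im)
im,d=viewer.read_camera("side"); cv2.imwrite("pics/s5.png",im)
st()
```

```text
down hit=False t 11.42 pos [0.5103 0.0498 0.023 ] F [ 0.5 -0.1 -0.5] gap 0.0851
closed t 11.89 pos [0.51   0.0496 0.0228] F [-1.3  0.1  5.8] gap 0.0439
lifted t 12.69 pos [0.5084 0.0492 0.1189] F [ 0.  -1.  -1.3] gap 0.0436
placed hit=True t 15.32 pos [0.4756 0.2505 0.0225] F [2.3 0.9 0.6] gap 0.0441
open t 15.8 pos [0.4748 0.2499 0.0222] F [-0.1 -0.2  0.1] gap 0.085
up t 16.39 pos [0.4744 0.2497 0.1093] F [-0.5  0.5 -0.8] gap 0.0853
3217.0 ((490.6582946777344, 151.7611083984375), 23.98453712463379)
[0.49065829 0.15176111] [0.492  0.1515]
down hit=False t 18.23 pos [0.4915 0.1523 0.023 ] F [-0.2 -0.5  0.7] gap 0.0845
closed t 18.71 pos [0.4912 0.152  0.0227] F [-0.4  0.   5.4] gap 0.0437
lifted t 19.51 pos [0.4898 0.1513 0.1189] F [ 0.9  0.1 -0.9] gap 0.044
placed hit=True t 21.32 pos [0.5097 0.0532 0.0223] F [ 0.6 -0.3  2.4] gap 0.044
open t 21.81 pos [0.5089 0.053  0.0219] F [-0.5  0.7  0.1] gap 0.0851
up t 22.4 pos [0.5082 0.0528 0.1094] F [-0.1  0.3 -0.1] gap 0.0851
 t 23.12 pos [0.5078 0.0526 0.2476] F [ 0.1  0.6 -0.1] gap 0.0853
```

View pics/w4.png

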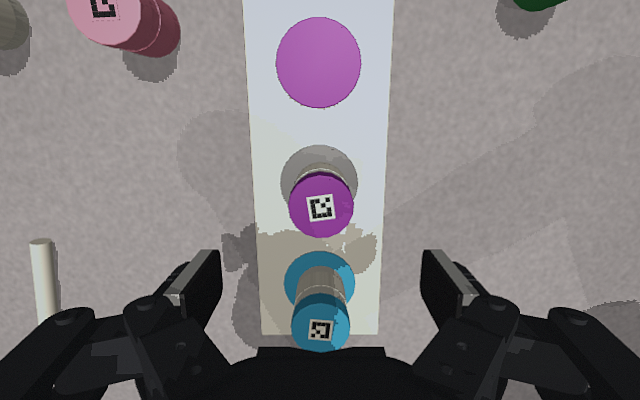

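View pics/s5.png

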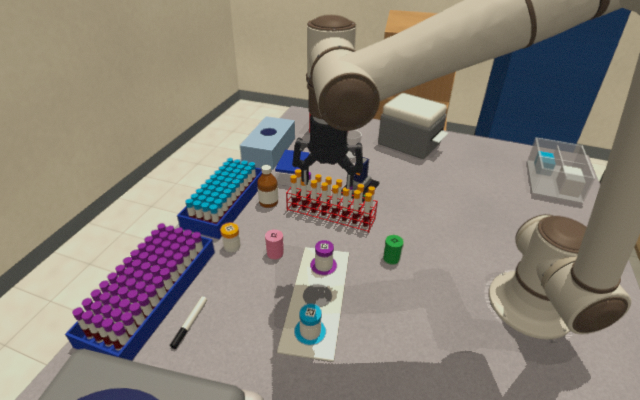

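The side view confirms purple on the purple disc (323,255) and blue on the blue disc (310,322), both upright. Next I'll measure the purple cap, then look at the reader.

Run:
```python
from h import *
im,d=viewer.read_camera("wrist"); cv2.imwrite("pics/w6.png",im)
cal=viewer.get_calibration("wrist"); h=cv2.cvtColor(im,cv2.COLOR_BGR2HSV)
print("purple",[np.round(x["point"],4) for x in viewer.landmark_of("jar_purple_cap","wrist")])
RY=np.deg2rad(-12)
manip.line_to(np.array([.508,-.316,.25]),down(RY+np.pi),velocity=.3); st()
im,d=viewer.read_camera("wrist"); cv2.imwrite("pics/w7.png",im); np.save("d7.npy",d)
cal=viewer.get_calibration("wrist")
print([np.round(x["point"],4) for x in viewer.landmark_of("reader_grip","wrist")],[np.round(x["point"],4) for x in viewer.landmark_of("cradle","wrist")])
for r in viewer.regions_of("cradle","wrist")[:1]: print(rect(blob(cal,r["pixels"],.012)))
```

```text
purple [array([0.5106, 0.0518, 0.0762])]
 t 24.6 pos [ 0.508  -0.3151  0.25  ] F [ 0.5 -0.3  0.4] gap 0.0849
[] []
(array([ 508.3, -318.6]), array([118.1,  90. ]), 78.1)
```

View pics/w6.png

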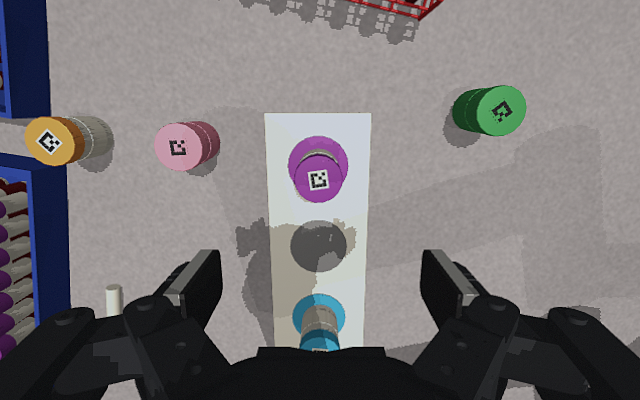

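View pics/w7.png

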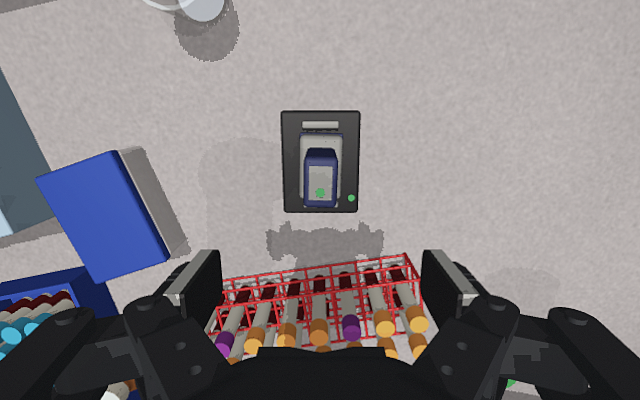

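The wrist view shows the reader aligned with the image vertical, its handle at about (321,180), and the rack below it at rows 255–350. I'll locate the handle top from depth.

Run:
```python
from h import *
d=np.load("d7.npy"); cal=viewer.get_calibration("wrist"); T=cal["camera_from_world"]
ys,xs=np.mgrid[100:225,270:370]; px=np.c_[xs.ravel(),ys.ravel()]
K=cal["camera_matrix"]
u=cv2.undistortPoints(px[:,None].astype(np.float64),K,np.array([cal["k1"],0,0,0]))[:,0]
z=d[px[:,1],px[:,0]]; X=np.c_[u*z[:,None],z]; W=(X-T[:3,3])@T[:3,:3]; W=W[z>0]
for lo,hi in [(.104,.118),(.09,.104),(.034,.046),(.008,.016)]:
    P=W[(W[:,2]>lo)&(W[:,2]<hi)]; P=P[np.abs(P[:,0]-.508)<.08]; print(lo,len(P),np.round(np.median(P[:,2]),4),rect(P) if len(P)>10 else "", np.round(P.mean(0),4))
# axes extents in reader frame
a=np.deg2rad(-12); ex=np.array([np.cos(a),np.sin(a)]); ey=np.array([-np.sin(a),np.cos(a)])
P=W[(W[:,2]>.104)&(W[:,2]<.118)]; q=np.c_[P[:,:2]@ex,P[:,:2]@ey]; lo,hi=np.percentile(q,[1,99],axis=0); m=(lo+hi)/2; print(hi-lo, m[0]*ex+m[1]*ey)
P=W[W[:,2]>.05];
```

```text
0.104 1738 0.1107 (array([ 507.7, -318.5]), array([45.3, 29.7]), 77.2) [ 0.5077 -0.3195  0.1105]
0.09 71 0.0972 (array([ 503. , -339.6]), array([ 2.4, 28.3]), 78.4) [ 0.5029 -0.3403  0.0972]
0.034 986 0.0398 (array([ 507.8, -318.9]), array([68.6, 45.9]), 76.6) [ 0.5049 -0.3328  0.0395]
0.008 4592 0.0124 (array([ 508. , -318.1]), array([119.3,  89.9]), 78.2) [ 0.5067 -0.3244  0.0124]
[0.02942316 0.04422519] [ 0.50780381 -0.31861542]
```

Run:
```python
from h import *
Rr=down(np.deg2rad(-12.4)+np.pi); g=np.array([.5078,-.3187])
manip.line_to(V(g,.14),Rr,velocity=.25)
print(manip.line_to(V(g,.054),Rr,velocity=.1,f_stop=8)); st("down")
manip.gripper_to(.015); s=st("closed"); np.save("grasp.npy",s["ee_pos"])
manip.line_to(V(g,.075),Rr,velocity=.05)
manip.line_to(V(g,.26),Rr,velocity=.2); s=st("lift"); print(np.round(s["tool_rot"],4))
for c in ["wrist","side"]:
    im,d=viewer.read_camera(c); cv2.imwrite(f"pics/{c}8.png",im)
print([np.round(x["point"],4) for x in viewer.landmark_of("reader_grip","side")],[np.round(x["point"],4) for x in viewer.landmark_of("reader_window","side")])
```

```text
False
down t 26.4 pos [ 0.5084 -0.3189  0.0548] F [-0.3 -0.3  0.3] gap 0.0852
closed t 26.95 pos [ 0.5082 -0.3188  0.0544] F [-0.  -0.1  2.8] gap 0.0294
lift t 28.59 pos [ 0.507  -0.3182  0.2584] F [-0.7  0.  -2.2] gap 0.0295
[[-9.766e-01  2.149e-01 -2.800e-03]
 [ 2.149e-01  9.766e-01  1.500e-03]
 [ 3.000e-03  9.000e-04 -1.000e+00]]
[array([ 0.5112, -0.3189,  0.2772])] [array([ 0.5062, -0.3175,  0.2153])]
```

View pics/wrist8.png

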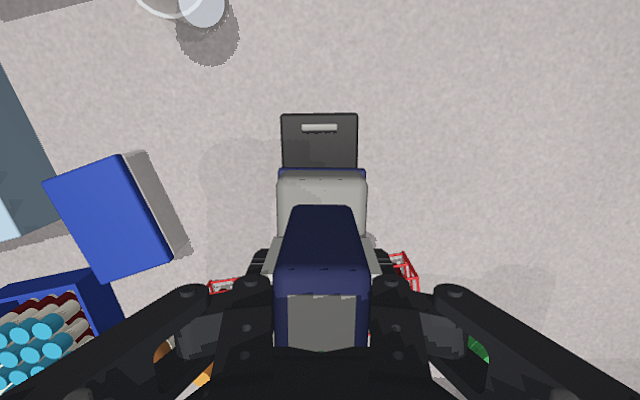

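View pics/side8.png

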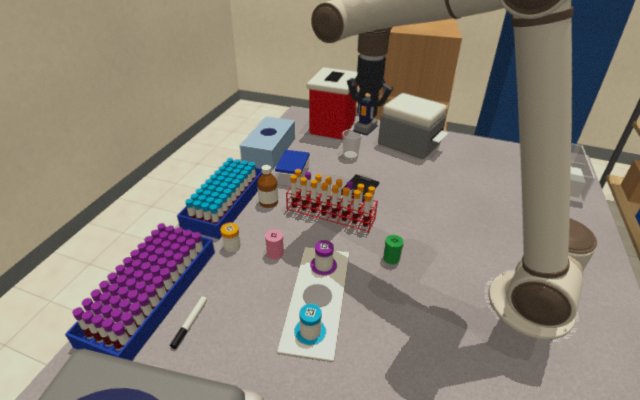

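The reader is held straight in the hand, and the rack is undisturbed. I'll compute the cap centre from w6 using the hand-eye transform, then carry the reader over.

Run:
```python
from h import *
s=manip.read_state(); cal=dict(viewer.get_calibration("wrist"))
Tw=np.eye(4);Tw[:3,:3]=s["tool_rot"];Tw[:3,3]=s["ee_pos"]
CT=cal["camera_from_world"]@Tw
T0=np.eye(4);T0[:3,:3]=R;T0[:3,3]=[.5078,.0526,.2476]; cal["camera_from_world"]=CT@np.linalg.inv(T0)
h=cv2.cvtColor(cv2.imread("pics/w6.png"),cv2.COLOR_BGR2HSV)
m=((h[...,0]>135)&(h[...,0]<165)&(h[...,1]>120)); m[:,:270]=0
q=cv2.imread("pics/w6.png"); 
# code square centre on the cap
g=(h[...,1]<60)&(h[...,2]>170); g[:165]=0;g[195:]=0;g[:,:300]=0;g[:,335:]=0
ys,xs=np.nonzero(g); c=[[ (xs.min()+xs.max())/2,(ys.min()+ys.max())/2]]; print(c,unproj(cal,c,.077))
cs=max(cv2.findContours(m.astype(np.uint8),0,1)[0],key=cv2.contourArea)[:,0]
low=cs[cs[:,1]>182]; P=unproj(cal,low,.077)[:,:2]
A=np.c_[2*P,np.ones(len(P))]; x=np.linalg.lstsq(A,(P**2).sum(1),rcond=None)[0]; print(x[:2],np.sqrt(x[2]+x[:2]@x[:2]))
manip.line_to(V(DP,.26),R,velocity=.2); manip.hold(.3); s=st("over"); print(np.round(s["tool_rot"],4))
for c in ["wrist","side","top"]:
    im,d=viewer.read_camera(c); cv2.imwrite(f"pics/{c}9.png",im)
```

```text
[[np.float64(318.0), np.float64(179.5)]] [[0.50962767 0.05385405 0.077     ]]
[0.5097426  0.05317298] 0.022501324039207984
over t 31.1 pos [0.509  0.0526 0.26  ] F [ 0.2 -0.3 -2.2] gap 0.0295
[[-9.857e-01 -1.688e-01 -0.000e+00]
 [-1.688e-01  9.857e-01 -0.000e+00]
 [ 1.000e-04  0.000e+00 -1.000e+00]]
```

View pics/side9.png

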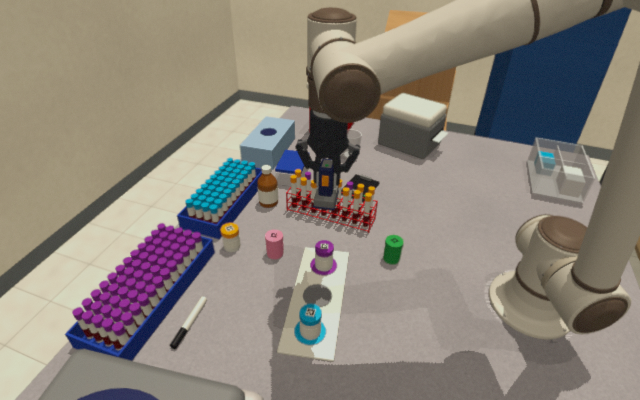

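Run:
```python
from h import *
t=[.5095,.0531]
manip.line_to(V(t,.16),R,velocity=.15)
manip.line_to(V(t,.139),R,velocity=.03); manip.hold(.5); s=st("fin"); print(np.round(s["tool_rot"],4))
for c in ["wrist","side","top"]:
    im,d=viewer.read_camera(c); cv2.imwrite(f"pics/{c}10.png",im); np.save(c+"10.npy",d)
    for q in ["reader_window","reader_grip","jar_purple_cap","jar_purple_mid"]:
        print(c,q,[(np.round(x["point"],4),round(x["confidence"],2)) for x in viewer.landmark_of(q,c)][:2])
im=cv2.imread("pics/side10.png")[120:360,240:400]; cv2.imwrite("pics/s10z.png",cv2.resize(im,None,fx=2.5,fy=2.5,interpolation=2))
```

```text
fin t 33.42 pos [0.5095 0.0531 0.1391] F [ 1.1 -0.1 -1.7] gap 0.0295
[[-9.856e-01 -1.694e-01  1.000e-04]
 [-1.694e-01  9.856e-01  0.000e+00]
 [-1.000e-04  0.000e+00 -1.000e+00]]
wrist reader_window []
wrist reader_grip []
wrist jar_purple_cap []
wrist jar_purple_mid []
side reader_window [(array([0.5105, 0.0527, 0.0941]), 0.98)]
side reader_grip [(array([0.5131, 0.0543, 0.1628]), 0.62), (array([0.7706, 0.0606, 0.0017]), 0.32)]
side jar_purple_cap [(array([0.5105, 0.0528, 0.0757]), 0.6), (array([0.491 , 0.1527, 0.0011]), 0.39)]
side jar_purple_mid []
top reader_window [(array([0.5101, 0.0564, 0.1005]), 0.61)]
top reader_grip [(array([ 0.7561, -0.1476, -0.0014]), 0.52), (array([ 0.5916, -0.5085,  0.0013]), 0.52)]
top jar_purple_cap []
top jar_purple_mid []
```

View pics/s10z.png

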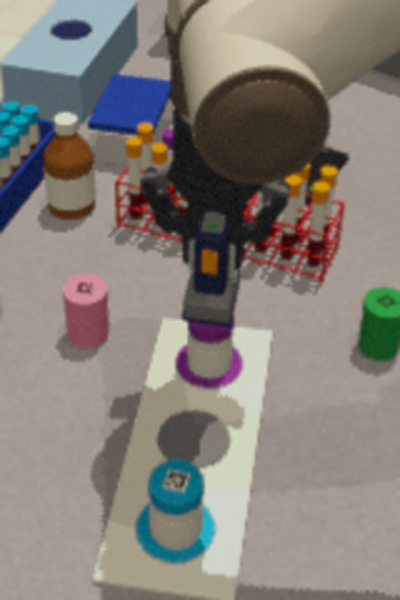

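View pics/wrist10.png

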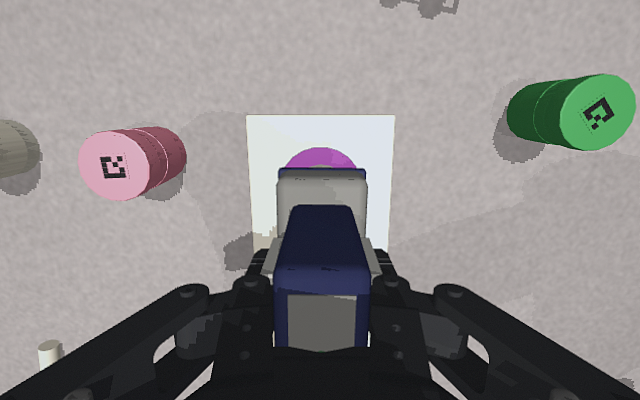

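View pics/top10.png

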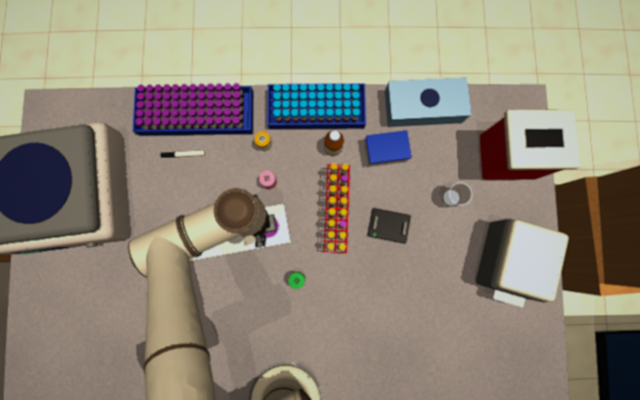

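The reader sits just above the purple cap and its head is parallel to the tray edges in the wrist view. It has not slipped since the lift, and all bystanders are in place. Handing in.

Run:
```python
from h import *
s=st(); print(np.round(s["qvel"],4)); order.job_done()
```

```text
t 34.17 pos [0.5095 0.0531 0.139 ] F [-0.4  0.7 -1.3] gap 0.0296
[ 0.0005 -0.0004  0.0006 -0.0013 -0.0013 -0.0003]
the job is handed in; nothing more can be done
```

I swapped the jars using the grey disc as the spare place, so each now stands upright and released on the disc of its own cap colour. I then lifted the reader, carried it over the rack and handed in at 34.2 s, holding it still above the purple cap.

- **Jar placing:** In the side view each jar stands on its own disc. The purple cap measured about 1 mm from the disc's centre. I did not measure the blue jar again after placing it.
- **Reader position:** The tool stood at (0.5095, 0.0531), against a measured cap centre of (0.5097, 0.0532). By the grasp geometry the window is at z ≈ 0.097, 20 mm above the cap top. It was level and parallel to the tray's long side, with no sign of slipping in the hand.
- **Disagreement:** The network estimates of the window height were 0.094 (side camera) and 0.1005 (top camera). The top camera also put it about 3 mm off in y. All of this is within their roughly 4 mm error.
- **Other things:** The rack, the look-alikes and the other bystanders showed no movement in the last pictures.

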